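# Wake the microscope's vibration isolation and free its transit lock

### The arm

A 7-joint arm with a two-finger parallel gripper is mounted at the origin on the work surface. World frame = base frame: x ahead of the robot, y to its left, z up, the work surface at z = 0. Lengths are in m, angles in rad, forces in N, time in s.
With the tool pointing down it reaches from about 0.425 to 0.825 m from the base axis. Payload 3.6 kg.
Tool frame: the origin (TCP) lies midway between the tips of the shut fingers; the grasp point (between the pads) lies 19 mm behind it; z points along the fingers, y is the line along which they close (so a half turn about z gives the same grasp; the last joint's range is limited). The gripper opens to 93 mm and grips with 3 to 60 N. Pads are 15 mm wide; open, the fingers measure 128 mm over their backs; the gripper's body (75 mm by 188 mm) begins 65 mm behind the grasp point.
Start: joints at [1.304, 0.615, -0.013, 1.423, 0.008, 1.103, -0.04], TCP at [0.154, -0.631, 0.219] pointing down, gripper open.
Joint ranges: [-3.12, 3.12], [-0.3, 2.06], [-1.34, 1.32], [0.26, 2.42], [-1.36, 4.5], [0.01, 1.98], [-2.84, 2.84]. Speed limits (rad/s): [2.79, 2.79, 3.14, 3.14, 3.14, 3.14, 3.14].

### API

Orientations are given as a unit quaternion [x, y, z, w].
In Python, from workcell import r, imaging gives the robot as it stands.
- The arm moves only by the tool arm_command, never from a script. Its argument "increments" is a list of rows, each a list of 5 numbers: the opening, from 0 (shut) to 1 (fully open), then the shift along the world's x, y, z in m, then the turn about the world's z in units of 5 degrees (1.0 is 5 degrees). In form: [[jaw, x, y, z, turn], ...]. A call has 1 to 8 rows; each row shifts and turns the commanded pose from where the row before left it; what a row does not reach is not made up. A row lasts 1/8 s, in which the tool goes at most 62.5 mm and 10.7 degrees, less where a joint would pass 70% of its speed; a pose out of reach is approached as far as the arm can. A call is refused whole if a number of a shift passes 0.0625 or a number of a turn 1, either way. A call with a gripper value outside its range is refused whole. The fingers move at their own pace and stop on an object; "force" is the grip in N (left out, the last holds). Time passes only in rows, so rows that do not move let the fingers close. It gives the time, the measured TCP pose, the force, the opening and the grip force at its end, in the units of the state.
- r.observe(): the state, without advancing time (a new reading comes with each control period).
- imaging.capture(name): name is "scene" or "top" or "wrist"; returns (picture, depth): 384x512x3 uint8, red, green, blue; 384x512 float32, m along the optical axis (not along the pixel's ray), 0 where there is no reading.
- imaging.camera_params(name): a dict with "fx", "fy", "cx", "cy" (pixels), "extrinsics" (4x4, takes a point from world to camera coordinates). Camera axes: x right, y down, z forward; pixel columns grow to the right and rows downward; lengths in m; the calibration is good to about 2 mm. A picture is of the moment at which its call begins: read the wrist's pose just before it. camera_params takes no time and is no camera call; for the wrist camera it gives the pose at the moment of the call.
- r.sign_off(): hands the job in; it is judged then, once.
The state is a dict: "time_s": time; "joints": joint angles; "qd": joint speeds; "joint_efforts": joint torques, N m; "position": TCP position; "eef_rot": TCP orientation; "ft_force": force on the tool from outside, world axes, zero at the start; "ft_torque": the same for the moment, N m; "grip_width": finger opening in m; "gripper_force": force on a finger pad.
Only numpy, scipy, OpenCV 4.12 (cv2) and the standard library are available. Lean on these libraries where they do the work, as an engineer would, in place of code of your own. Each camera call takes 0.05 s, during which the arm holds its last target. There are 200 camera calls.

### The job

Get the microscope ready: first feel for the hidden power toggle under the overhanging front of the isolation control unit and make sure it is on (leaning to the green-mark side) - flip it gently if it is off, and if it is already on just touch it and leave it on, never switching it off. Only then swing the red-knobbed transit-lock lever on the microscope's granite slab fully over, away from the robot side of the slab, to release it. Leave the jar, tin and lens where they are.

Things in the scene. Friction and masses are not known exactly. Their poses are not given: they have to be found in the camera images.
- unit: Isolation control unit, fixed grey box. Origin at its underside on the table; x to its back, y to its left seen from the robot, z up. Base 30 mm high, x -110 to 100, y -120 to 120 mm; its front is an open sill. Grey housing from x = -10 back, to z = 130. Thin cheeks at y = +-115 from x = -45 back close the sides over the sill, so it is open only to the front (-x). No lamp.
- mark (a point): Mid front edge of the unit's aluminium top plate, at x = -69, y = 0, z = 137 mm of the unit, unit's axes. The plate (underside z = 130) overhangs the sill and hides the toggle. A yellow stripe here lies right above the toggle; a green square at y = +50 marks the ON side, a white one at y = -50 the OFF side.
- toggle_foot (a point): Pivot of the hidden toggle, on the sill at x = -60, y = 0, z = 30 mm of the unit, unit's axes. A steel stem, radius 4, rises 55 mm to the centre of a black ball, radius 7. It swings along y, 0.45 rad either side of upright: OFF leans to -y (ball at y = -24), ON to +y (ball at y = +24), ball 50 mm up. Starts on or off: feel it.
- toggle_mid (a point): Where the toggle's ball would be if upright: 55 mm above the pivot, 9 mm behind the overhang's edge and 45 mm below the plate; reach it from the front with the tool tilted about 40 degrees. The toggle snaps over the middle and stays either way; about 2.5 N at the ball starts it moving, less after.
- scope: Microscope on a black granite slab, fixed: slab 280 x 280 x 40 mm, origin at the centre of its underside, x away from the robot at yaw 0, y left, z up. The instrument (drum of radius 62 mm, up to 470 mm tall, with a post behind) stands about x = +30, y = -55 mm. The lock lever stands at x = -55, y = +90 mm.
- lock_pivot (a point): Pivot of the transit-lock lever, 62 mm above the table, at x = -55, y = +90 of the slab; axes as the slab's. The lever's dark foot is 70 x 50 x 25 mm on the slab; its rod (radius 5 mm) is 80 mm long from the pivot to the centre of the knob.
- lock_tip (a point): Centre of the red ball knob (radius 13 mm) at the lever's end, about 132 mm above the table when locked.
- lock (a joint): Lever angle, rad: 0 = locked, leaning 0.5 rad to the slab's -x side; 1.0 = released, leaning 0.5 rad to +x, against its stop. Starts between 0 and 0.15. It turns with about 1 N at the knob and stays where it is left.
- jar: Bystander: closed jar, radius 22, height 55 mm, standing on the rear of the unit's top; origin at its underside.
- tin: Bystander: steel tin, radius 28, height 45 mm, on the table; origin at its underside.
- objective: Bystander: brass objective lens, radius 17, height 45 mm, standing at the rear of the slab; origin at its underside.

How it is judged:
On the way, in this order (a step that is already met when the one before it is completed fails the run):
1. the fingers have touched the toggle (contact force between the fingers and toggle above 0.5 N), for 0.02 s.
2. with the toggle on, the lock lever is swung to released (y of toggle_c1 in the frame of unit above 0.015 m and value of joint lock above 0.85 rad), for 0.2 s.
At the end, for the whole second after the job is handed in: the toggle leans to the ON (green) side, ball more than 15 mm past the middle, and the lock lever stands at more than 0.85 rad (all of step 2); the robot touches nothing.
It fails at once if a toggle that was on is switched off (y of toggle_c1 in the frame of unit below -0.005 m and distance of toggle_c1 from where it was at the start of the episode above 0.025 m).
It fails at once if the lock lever is moved past 0.4 rad while the toggle is off (y of toggle_c1 in the frame of unit below -0.005 m and value of joint lock above 0.4 rad).
It fails at once if the unit or its toggle is pressed with more than 40 N (contact force between the arm and unit above 40 N).
It fails at once if a bystander is moved by more than 30 mm or tipped (distance of any of jar, tin, objective from where it was at the start of the episode above 0.03 m or angle between any of jar, tin, objective's own z axis and vertical above 0.5 rad).
It also fails if it takes over 48 s, if anything falls off the work surface, if the arm or the gripper's body presses on something with over 40 N, if the wrist force passes 120 N, or if a joint passes its speed limit or range.

## Working session

There is one attempt and no reset: what is moved stays moved. The work goes in short steps, Python scripts to look and compute and a tool call to move; the robot and the scene stay as the last step left them, time stands still between calls to the robot, and variables do not carry over. Pictures are saved under pics/ and viewed, at most 10 in all, crops included, and the job is handed in when it is done.

Besides the shell and the picture viewer there is one more tool, called as name([rows], argument=value, ...), one row to a line, values as JSON. arm_command: Moves the arm, as the interface text tells. Its arguments: {"type":"object","properties":{"increments":{"type":"array"},"force":{"type":"number"}},"required":["increments"]}

```bash
mkdir -p pics; python3 - <<'E'
from workcell import r, imaging
import cv2,numpy as np
for n in("scene","top"):
    p,d=imaging.capture(n); cv2.imwrite(f"pics/{n}0.png",p[:,:,::-1]); np.savez(f"{n}0.npz",p=p,d=d,**imaging.camera_params(n))
    c=imaging.camera_params(n); print(n,c["fx"],c["cx"],c["cy"],np.round(c["extrinsics"],3).tolist())
a=cv2.imread("pics/scene0.png");b=cv2.imread("pics/top0.png")
s=r.observe();print(s["time_s"],s["position"],s["eef_rot"],s["grip_width"])
E
```

```text
scene 368.9265395958759 261.85992608446554 190.80088713746818 [[-0.995, 0.095, 0.015, 0.59], [0.072, 0.841, -0.537, -0.001], [-0.064, -0.533, -0.844, 0.901], [0.0, 0.0, 0.0, 1.0]]
top 462.45007045379674 257.2677493918547 191.672248700126 [[0.02, -1.0, 0.009, -0.003], [-0.997, -0.021, -0.074, 0.603], [0.074, -0.008, -0.997, 1.1], [0.0, 0.0, 0.0, 1.0]]
0.1 [ 0.15421976 -0.63072563  0.21762822] [ 9.92814473e-01  1.19658554e-01 -1.58494621e-04 -1.10769702e-03] 0.092847605500672
```

View pics/scene0.png

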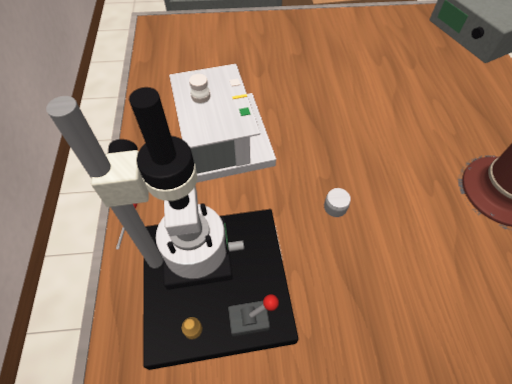

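View pics/top0.png

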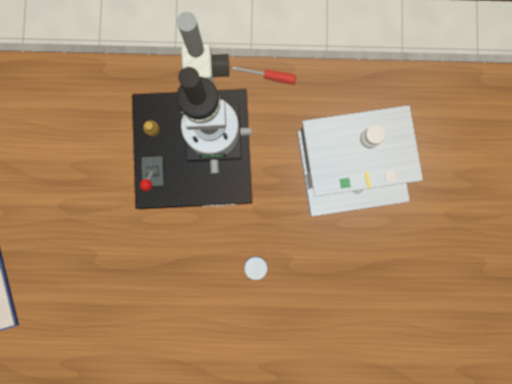

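The top view shows the yellow mark at (367,180), green at (345,183), white at (391,177), the red knob at (146,185) and the tin at (256,268). In the scene view, yellow is at (240,97), green at (245,112) and the knob at (271,302). Next I'll triangulate these.

```bash
cat > h.py <<'E'
import numpy as np,cv2
def load(n):
    z=np.load(n+"0.npz"); return z
def ray(z,u,v):
    E=z["extrinsics"];R=E[:3,:3];t=E[:3,3]
    return -R.T@t, R.T@np.array([(u-z["cx"])/z["fx"],(v-z["cy"])/z["fy"],1])
def onplane(z,u,v,h):
    o,d=ray(z,u,v); return o+d*(h-o[2])/d[2]
def px(z,u,v):
    o,d=ray(z,u,v); dd=z["d"][int(round(v)),int(round(u))]; return o+d*dd
def two(a,b):
    (o1,d1),(o2,d2)=a,b
    s=np.linalg.lstsq(np.c_[d1,-d2],o2-o1,rcond=None)[0]
    p,q=o1+s[0]*d1,o2+s[1]*d2; return (p+q)/2,np.linalg.norm(p-q)
def blob(z,lo,hi,box):
    hsv=cv2.cvtColor(z["p"],cv2.COLOR_RGB2HSV); m=cv2.inRange(hsv,lo,hi)
    k=np.zeros_like(m);x0,y0,x1,y1=box;k[y0:y1,x0:x1]=m[y0:y1,x0:x1]
    n,_,st,c=cv2.connectedComponentsWithStats(k); i=1+np.argmax(st[1:,4]); return c[i],st[i,4]
E
python3 - <<'E'
from h import *
np.set_printoptions(precision=4,suppress=True)
T,S=load("top"),load("scene")
C=dict(yellow=((20,120,120),(35,255,255),(350,165,385,195),(225,85,255,105)),
 green=((45,100,40),(85,255,255),(335,172,360,195),(232,100,258,122)),
 red=((0,170,90),(6,255,255),(130,170,165,200),(255,285,290,320)))
P={}
for k,(lo,hi,bt,bs) in C.items():
    a,n=blob(T,lo,hi,bt);b,m=blob(S,lo,hi,bs)
    p,e=two(ray(T,*a),ray(S,*b));P[k]=p
    print(k,a,n,b,m,p,"gap",e,"top@h",onplane(T,*a,.13 if k=="red" else .137),"depth",px(T,*a))
d=P["green"]-P["yellow"];print("dist",np.linalg.norm(d),"yaw",np.degrees(np.arctan2(-d[0],d[1])))
# slab corners
hsv=cv2.cvtColor(T["p"],cv2.COLOR_RGB2HSV)
m=cv2.inRange(hsv,(0,0,0),(180,255,45));m[:88]=0;m[:,260:]=0;m[215:]=0
c=max(cv2.findContours(m,0,2)[0],key=cv2.contourArea)
rc=cv2.minAreaRect(c);bx=cv2.boxPoints(rc);print(rc)
q=np.array([onplane(T,*x,.04) for x in bx]);print(q,np.linalg.norm(q[1]-q[0]),np.linalg.norm(q[2]-q[1]),q.mean(0))
print("tin",px(T,256,268),"dark ball?",px(T,357,191),px(T,352,191),onplane(T,357.5,190,.085))
x=T["p"][170:215,330:400]; cv2.imwrite("pics/c1.png",cv2.resize(x[:,:,::-1],None,fx=10,fy=10,interpolation=2))
E
```

```text
yellow [367.1579 179.3158] 19 [239.2903  96.3548] 31 [ 0.6261 -0.229   0.1378] gap 0.00017083010204583884 top@h [ 0.6261 -0.2292  0.137 ] depth [ 0.6258 -0.2284  0.1401]
green [342. 181.] 1 [244.3929 111.2857] 56 [ 0.6192 -0.1721  0.1462] gap 0.0023663791316148957 top@h [ 0.6213 -0.1741  0.137 ] depth [ 0.6212 -0.1739  0.1381]
red [145.3048 184.9429] 105 [270.5714 301.8827] 196 [0.6043 0.2547 0.1351] gap 0.0009315203646339038 top@h [0.6043 0.256  0.13  ] depth [0.6029 0.2523 0.146 ]
dist 0.05793366318701568 yaw 6.971126498203373
((198.01995849609375, 160.3990020751953), (1.7977544069290161, 20.074922561645508), 87.1375961303711)
[[0.674  0.1775 0.04  ]
 [0.6774 0.1295 0.04  ]
 [0.6731 0.1292 0.04  ]
 [0.6696 0.1771 0.04  ]] 0.04805905939135183 0.004346623036571166 [0.6735 0.1533 0.04  ]
tin [0.4209 0.0092 0.0427] dark ball? [ 0.6084 -0.2304  0.033 ] [ 0.6085 -0.2193  0.0286] [ 0.6066 -0.2199  0.085 ]
```

View pics/c1.png

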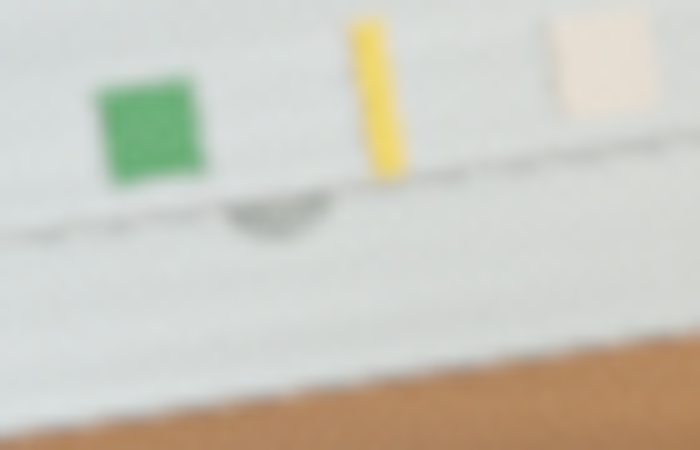

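The pictures show that only yaw can be commanded, but the toggle needs a tilted tool. The grey half-disc at (357,191) is the pivot's boss at sill height. I'll drive the arm past its reach in free space to see whether the tool tilts and stays tilted.

arm_command([
  [0, 0.014, -0.058, 0, 0],
  [0, 0.014, -0.058, 0, 0],
  [0, 0.014, -0.058, 0, 0],
  [0, 0.014, -0.058, 0, 0],
  [0, 0.014, -0.058, 0, 0],
  [0, 0.014, -0.058, 0, 0],
])

```text
time_s: 0.85
position: [0.1933, -0.857, 0.2001]
eef_rot: [0.996, 0.092, 0.022, 0.004]
ft_force: [-1.3, 0.3, 0.3]
grip_width: 0.0378
gripper_force: 0.0
```

```bash
cat >> h.py <<'E'
def st():
    from workcell import r
    from scipy.spatial.transform import Rotation as Ro
    s=r.observe();R=Ro.from_quat(s["eef_rot"]).as_matrix()
    print("t",round(s["time_s"],2),"p",np.round(s["position"],4),"zax",np.round(R[:,2],3),"yax",np.round(R[:,1],3),"q",np.round(s["joints"],3),"F",np.round(s["ft_force"],2),"w",round(s["grip_width"],4))
    return s,R
E
python3 -c "
from h import *;st()"
```

```text
t 0.85 p [ 0.1933 -0.857   0.2001] zax [ 0.045 -0.004 -0.999] yax [ 0.182 -0.983  0.013] q [ 1.266  1.18   0.613  0.312 -0.612  1.691  0.053] F [-1.31  0.28  0.31] w 0.0378
```

arm_command([
  [0, 0.014, -0.058, 0, 0],
  [0, 0.014, -0.058, 0, 0],
  [0, 0.014, -0.058, 0, 0],
  [0, 0.014, -0.058, 0, 0],
])

```text
time_s: 1.35
position: [0.2052, -0.9106, 0.1594]
eef_rot: [0.994, 0.079, 0.043, 0.064]
ft_force: [0.0, -0.0, 0.1]
grip_width: 0.0012
gripper_force: 0.0
```

```bash
python3 -c "
from h import *;st()"
```

```text
t 1.35 p [ 0.2052 -0.9106  0.1594] zax [ 0.095 -0.12  -0.988] yax [ 0.152 -0.979  0.134] q [ 1.25   1.312  1.32   0.263 -1.349  1.63   0.087] F [ 0.03 -0.05  0.12] w 0.0012
```

arm_command([
  [0, 0.014, -0.058, 0.02, 0],
  [0, 0.014, -0.058, 0.02, 0],
  [0, 0.014, -0.058, 0.02, 0],
  [0, 0.014, -0.058, 0.02, 0],
])

```text
time_s: 1.85
position: [0.2222, -0.9555, 0.1931]
eef_rot: [0.985, 0.075, 0.054, 0.148]
ft_force: [-0.6, -0.5, 1.0]
grip_width: 0.0005
gripper_force: 0.0
```

```bash
python3 -c "
from h import *;st()"
```

```text
t 1.85 p [ 0.2222 -0.9555  0.1931] zax [ 0.128 -0.283 -0.95 ] yax [ 0.132 -0.945  0.3  ] q [ 1.241  1.287  1.316  0.263 -1.361  1.483  0.076] F [-0.57 -0.5   1.04] w 0.0005
```

arm_command([
  [0, -0.014, 0.058, 0, 0],
  [0, -0.014, 0.058, 0, 0],
])

```text
time_s: 2.1
position: [0.2047, -0.8937, 0.1985]
eef_rot: [0.984, 0.075, 0.053, 0.153]
ft_force: [0.3, -2.2, 0.5]
grip_width: 0.0007
gripper_force: 0.0
```

```bash
python3 -c "
from h import *;st()"
```

```text
t 2.1 p [ 0.2047 -0.8937  0.1985] zax [ 0.128 -0.293 -0.948] yax [ 0.131 -0.942  0.309] q [ 1.022  1.188  1.315  0.819 -1.32   1.396  0.4  ] F [ 0.33 -2.24  0.51] w 0.0007
```

arm_command([
  [0, 0.014, -0.058, 0.04, 0],
  [0, 0.014, -0.058, 0.04, 0],
  [0, 0.014, -0.058, 0.04, 0],
  [0, 0.014, -0.058, 0.04, 0],
  [0, 0.014, -0.058, 0.04, 0],
  [0, 0.014, -0.058, 0.04, 0],
  [0, 0.014, -0.058, 0.04, 0],
  [0, 0.014, -0.058, 0.04, 0],
])

```text
time_s: 3.1
position: [0.2381, -0.9921, 0.3506]
eef_rot: [0.954, 0.068, 0.075, 0.283]
ft_force: [0.3, 0.1, -0.5]
grip_width: 0.0001
gripper_force: 0.0
```

```bash
python3 -c "
from h import *;st()"
```

```text
t 3.1 p [ 0.2381 -0.9921  0.3506] zax [ 0.182 -0.53  -0.829] yax [ 0.088 -0.831  0.55 ] q [ 1.226  1.148  1.316  0.262 -1.361  1.337  0.06 ] F [ 0.31  0.09 -0.53] w 0.0001
```

arm_command([
  [0, 0.014, -0.055, 0.06, 0],
  [0, 0.014, -0.055, 0.06, 0],
  [0, 0.014, -0.055, 0.06, 0],
  [0, 0.014, -0.055, 0.06, 0],
])

```text
time_s: 3.6
position: [0.2428, -0.9957, 0.4517]
eef_rot: [0.929, 0.064, 0.088, 0.354]
ft_force: [-0.5, -0.3, 0.0]
grip_width: 0.0008
gripper_force: 0.0
```

```bash
python3 -c "
from h import *;st()"
```

```text
t 3.6 p [ 0.2428 -0.9957  0.4517] zax [ 0.209 -0.647 -0.733] yax [ 0.057 -0.741  0.669] q [ 1.217  1.062  1.319  0.263 -1.361  1.268  0.053] F [-0.48 -0.3   0.04] w 0.0008
```

arm_command([
  [0, 0.0, 0.045, -0.018, 1],
  [0, 0.0, 0.045, -0.018, 1],
  [0, 0.005, 0.045, -0.018, 1],
  [0, 0.01, 0.045, -0.018, 1],
  [0, 0.015, 0.045, -0.018, 1],
  [0, 0.02, 0.045, -0.018, 1],
  [0, 0.02, 0.045, -0.018, 1],
  [0, 0.02, 0.045, -0.018, 1],
])

```text
time_s: 4.6
position: [0.3324, -0.6604, 0.322]
eef_rot: [0.857, 0.36, 0.199, 0.309]
ft_force: [0.2, -1.2, -0.8]
grip_width: 0.0005
gripper_force: 0.0
```

```bash
python3 - <<'E'
from h import *
np.set_printoptions(precision=4,suppress=True)
st()
T=load("top")
g,y,w,e=[onplane(T,u,v,.137) for u,v in((345.2-.45,183-.45),(367.8-.45,179.8-.45),(390.5-.45,176.5-.45),(368.9-.45,187.8-.45))]
d=g-w;yaw=np.arctan2(-d[0],d[1]);print(g,y,w,e,np.linalg.norm(d),np.degrees(yaw))
X=np.array([np.cos(yaw),np.sin(yaw),0])
print("mark from edge",e,"foot",e+.009*X)
E
```

```text
t 4.6 p [ 0.3324 -0.6604  0.322 ] zax [ 0.564 -0.387 -0.73 ] yax [ 0.495 -0.549  0.673] q [ 0.717  0.582  0.886  1.686 -1.36   0.959  1.436] F [ 0.16 -1.22 -0.85] w 0.0005
[ 0.618  -0.1801  0.137 ] [ 0.6261 -0.2296  0.137 ] [ 0.6344 -0.2794  0.137 ] [ 0.6086 -0.2321  0.137 ] 0.10058704822688676 9.367322297096553
mark from edge [ 0.6086 -0.2321  0.137 ] foot [ 0.6174 -0.2306  0.137 ]
```

arm_command([
  [0, 0.02, 0.045, -0.01, 1],
  [0, 0.02, 0.045, -0.01, 1],
  [0, 0.02, 0.045, -0.01, 1],
  [0, 0.02, 0.045, -0.01, 1],
  [0, 0.02, 0.045, -0.01, 1],
  [0, 0.02, 0.045, -0.01, 1],
  [0, 0.02, 0.045, -0.01, 1],
  [0, 0.02, 0.045, -0.01, 1],
])

```text
time_s: 5.6
position: [0.4921, -0.301, 0.2425]
eef_rot: [0.682, 0.632, 0.292, 0.223]
ft_force: [0.3, -0.6, -0.6]
grip_width: 0.0004
gripper_force: 0.0
```

```bash
cat >> h.py <<'E'
def un(p):
    a=np.radians(9.37);X=np.array([np.cos(a),np.sin(a)]);Y=np.array([-X[1],X[0]]);d=np.array(p[:2])-[.6086,-.2321]
    return np.round(1000*np.array([X@d-.069,Y@d,p[2]]),1)
E
python3 -c "
from h import *;s,R=st();print(un(s['position']),np.degrees(np.arctan2(R[1,2],R[0,2])))"
```

```text
t 5.6 p [ 0.4921 -0.301   0.2425] zax [ 0.68   0.065 -0.73 ] yax [ 0.732 -0.101  0.673] q [ 0.822  0.363 -0.014  2.12  -1.36   0.577  1.901] F [ 0.31 -0.62 -0.61] w 0.0004
[-195.2  -49.   242.5] 5.440874013170841
```

arm_command([
  [0, 0.01, 0.001, -0.035, 0.8],
  [0, 0.01, 0.001, -0.035, 0],
  [0, 0.015, 0.001, -0.035, 0],
  [0, 0.015, 0.001, -0.035, 0],
  [0, 0.015, 0.001, -0.023, 0],
  [0, 0, 0, 0, 0],
])

```text
time_s: 6.35
position: [0.5533, -0.3095, 0.1001]
eef_rot: [0.663, 0.66, 0.295, 0.194]
ft_force: [0.0, 0.2, 0.5]
grip_width: 0.0006
gripper_force: 0.0
```

```bash

python3 -c "
from h import *;s,R=st();print(un(s['position']),np.degrees(np.arctan2(R[1,2],R[0,2])))
from workcell import imaging
for n in('scene','wrist'):
  p,d=imaging.capture(n);cv2.imwrite('pics/%s1.png'%n,p[:,:,::-1])"
```

```text
t 6.35 p [ 0.5533 -0.3095  0.1001] zax [ 0.647  0.132 -0.751] yax [ 0.762 -0.054  0.646] q [ 1.258  0.831 -0.811  2.037 -1.361  0.014  2.128] F [0.04 0.23 0.46] w 0.0006
[-136.2  -67.3  100.1] 11.526283873497164
```

View pics/scene1.png

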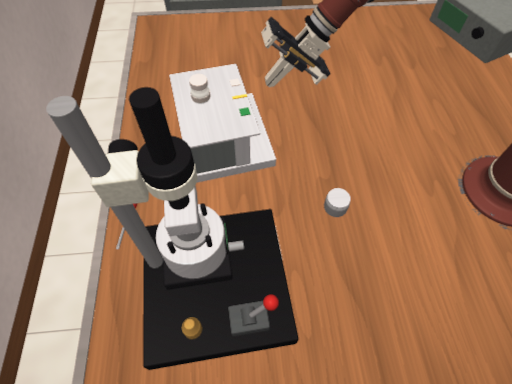

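View pics/wrist1.png

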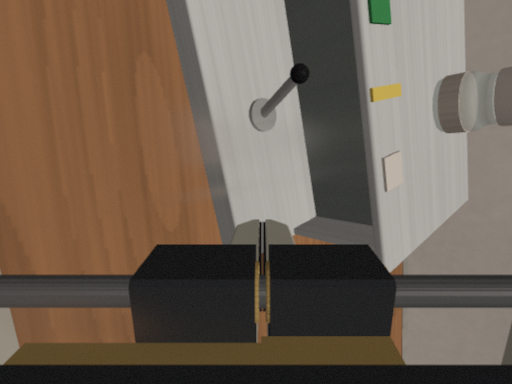

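The wrist view shows the toggle's foot at (263,113) and its ball at (300,73). It leans towards the green square at (380,10), so it's ON. The finger tips are off to its -y side, so I'll approach from there, where any push can only go towards ON.

arm_command([
  [0, 0.015, 0.008, -0.003, 0],
  [0, 0.015, 0.008, -0.003, 0],
  [0, 0.015, 0.008, -0.004, 0],
  [0, 0, 0, 0, 0],
])

```text
time_s: 6.95
position: [0.6005, -0.288, 0.097]
eef_rot: [0.661, 0.663, 0.295, 0.19]
ft_force: [-0.6, 0.5, 0.5]
grip_width: 0.0007
gripper_force: 0.0
```

```bash

python3 -c "
from h import *;s,R=st();print(un(s['position']),np.degrees(np.arctan2(R[1,2],R[0,2])))"
```

```text
t 6.95 p [ 0.6005 -0.288   0.097 ] zax [ 0.642  0.141 -0.754] yax [ 0.765 -0.048  0.642] q [ 1.129  0.835 -0.756  1.976 -1.361  0.015  2.06 ] F [-0.61  0.48  0.46] w 0.0007
[-86.1 -53.8  97. ] 12.35129952348407
```

arm_command([
  [0, 0.01, 0.003, -0.012, 0],
  [0, 0.01, 0.003, -0.012, 0],
  [0, 0.008, 0.003, -0.008, 0],
  [0, 0, 0, 0, 0],
])

```text
time_s: 7.45
position: [0.631, -0.2854, 0.0678]
eef_rot: [0.662, 0.665, 0.295, 0.181]
ft_force: [-0.9, -0.3, 0.2]
grip_width: 0.0005
gripper_force: 0.0
```

```bash

python3 -c "
from h import *;s,R=st();print(un(s['position']),np.degrees(np.arctan2(R[1,2],R[0,2])))"
```

```text
t 7.45 p [ 0.631  -0.2854  0.0678] zax [ 0.632  0.152 -0.76 ] yax [ 0.773 -0.05   0.632] q [ 1.055  0.894 -0.71   1.911 -1.361  0.015  2.055] F [-0.89 -0.27  0.22] w 0.0005
[-55.5 -56.2  67.8] 13.541963412226467
```

arm_command([
  [0, -0.002, 0.01, 0, 0],
  [0, -0.002, 0.01, 0, 0],
  [0, -0.002, 0.01, 0, 0],
  [0, -0.002, 0.01, 0, 0],
  [0, -0.002, 0.01, 0, 0],
  [0, 0, 0, 0, 0],
])

```text
time_s: 8.2
position: [0.6269, -0.247, 0.0805]
eef_rot: [0.66, 0.671, 0.294, 0.167]
ft_force: [-0.7, 0.3, -0.5]
grip_width: 0.0005
gripper_force: 0.0
```

```bash

python3 -c "
from h import *;s,R=st();print(un(s['position']),np.degrees(np.arctan2(R[1,2],R[0,2])))"
```

```text
t 8.2 p [ 0.6269 -0.247   0.0805] zax [ 0.612  0.173 -0.772] yax [ 0.788 -0.045  0.615] q [ 1.007  0.846 -0.703  1.954 -1.361  0.015  1.993] F [-0.73  0.34 -0.5 ] w 0.0005
[-53.3 -17.7  80.5] 15.775596557000622
```

arm_command([
  [0, -0.002, 0.008, -0.006, 0],
  [0, -0.002, 0.008, -0.006, 0],
  [0, 0, 0, 0, 0],
])

```text
time_s: 8.57
position: [0.6261, -0.2377, 0.0737]
eef_rot: [0.66, 0.673, 0.292, 0.159]
ft_force: [0.5, -0.3, 0.0]
grip_width: 0.0004
gripper_force: 0.0
```

```bash

python3 -c "
from h import *;s,R=st();print(un(s['position']),np.degrees(np.arctan2(R[1,2],R[0,2])))"
```

```text
t 8.57 p [ 0.6261 -0.2377  0.0737] zax [ 0.6    0.184 -0.778] yax [ 0.796 -0.043  0.604] q [ 0.99   0.851 -0.694  1.958 -1.361  0.015  1.985] F [ 0.49 -0.26  0.01] w 0.0004
[-52.7  -8.4  73.7] 17.00298906747275
```

arm_command([
  [0, -0.004, 0.008, -0.003, 0],
  [0, -0.004, 0.008, -0.003, 0],
  [0, 0, 0, 0, 0],
])

```text
time_s: 8.95
position: [0.6211, -0.227, 0.0737]
eef_rot: [0.66, 0.676, 0.292, 0.153]
ft_force: [0.5, 0.1, -0.3]
grip_width: 0.0003
gripper_force: 0.0
```

```bash

python3 -c "
from h import *;s,R=st();print(un(s['position']),np.degrees(np.arctan2(R[1,2],R[0,2])))"
```

```text
t 8.95 p [ 0.6211 -0.227   0.0737] zax [ 0.591  0.193 -0.783] yax [ 0.803 -0.041  0.595] q [ 0.981  0.843 -0.694  1.974 -1.361  0.015  1.974] F [ 0.48  0.05 -0.3 ] w 0.0003
[-55.8   3.   73.7] 18.058845168798726
```

arm_command([
  [0, -0.001, 0.005, -0.002, 0],
  [0, 0, 0, 0, 0],
])

```text
time_s: 9.2
position: [0.6212, -0.224, 0.0731]
eef_rot: [0.66, 0.676, 0.291, 0.151]
ft_force: [-0.1, 0.3, 0.6]
grip_width: 0.0004
gripper_force: 0.0
```

arm_command([
  [0, -0.001, 0.004, -0.002, 0],
  [0, 0, 0, 0, 0],
])

```text
time_s: 9.45
position: [0.6212, -0.2232, 0.0726]
eef_rot: [0.66, 0.676, 0.29, 0.15]
ft_force: [-0.4, -2.6, 1.5]
grip_width: 0.0007
gripper_force: 1.4
```

```bash

python3 -c "
from h import *;s,R=st();print(un(s['position']),np.degrees(np.arctan2(R[1,2],R[0,2])))
from workcell import imaging
p,d=imaging.capture('wrist');cv2.imwrite('pics/w2.png',p[:,:,::-1])"
```

```text
t 9.45 p [ 0.6212 -0.2232  0.0726] zax [ 0.586  0.194 -0.787] yax [ 0.806 -0.041  0.591] q [ 0.971  0.841 -0.689  1.976 -1.361  0.014  1.966] F [-0.42 -2.57  1.46] w 0.0007
[-55.1   6.7  72.6] 18.278328868997274
```

View pics/w2.png

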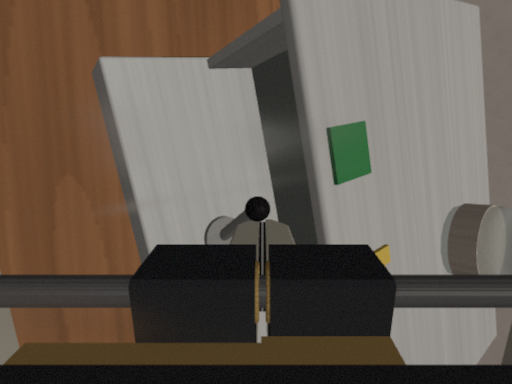

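The ball is at (257,208), touching the finger tip on its green side, and the force reads about -2.6 N in y at unit y = 7 mm. That matches an ON toggle at its stop. One small extra press, then I'll back off.

arm_command([
  [0, -0.001, 0.004, 0, 0],
  [0, 0, 0, 0, 0],
])

```text
time_s: 9.75
position: [0.6209, -0.2224, 0.0733]
eef_rot: [0.661, 0.676, 0.289, 0.15]
ft_force: [0.7, -5.4, 0.4]
grip_width: 0.0004
gripper_force: 2.8
```

arm_command([
  [0, 0.001, -0.01, 0, 0],
  [0, 0.001, -0.01, 0, 0],
  [0, -0.02, -0.005, 0.005, 0],
  [0, -0.03, -0.005, 0.01, 0],
  [0, -0.04, 0, 0.02, 0],
  [0, -0.04, 0, 0.03, 0],
  [0, -0.03, 0, 0.04, 0],
])

```text
time_s: 10.62
position: [0.46, -0.2465, 0.1781]
eef_rot: [0.66, 0.677, 0.292, 0.145]
ft_force: [0.8, -0.5, 0.5]
grip_width: 0.0001
gripper_force: 0.0
```

```bash

python3 -c "
from h import *;s,R=st();print(un(s['position']),np.degrees(np.arctan2(R[1,2],R[0,2])))
np.set_printoptions(precision=4,suppress=True)
T=load('top')
m=cv2.inRange(cv2.cvtColor(T['p'],cv2.COLOR_RGB2HSV),(0,0,0),(180,255,60));m[:86]=0;m[:,265:]=0;m[215:]=0
m=cv2.morphologyEx(m,cv2.MORPH_CLOSE,np.ones((3,3)))
c=max(cv2.findContours(m,0,2)[0],key=cv2.contourArea)
print(cv2.minAreaRect(c));q=np.array([onplane(T,*x,.04) for x in cv2.boxPoints(cv2.minAreaRect(c))]);print(q,np.linalg.norm(q[1]-q[0]),np.linalg.norm(q[2]-q[1]),q.mean(0))
"
```

```text
t 10.62 p [ 0.46   -0.2465  0.1781] zax [ 0.582  0.203 -0.788] yax [ 0.809 -0.042  0.586] q [ 1.114  0.468 -0.442  2.185 -1.127  0.425  1.796] F [ 0.85 -0.52  0.45] w 0.0001
[-217.9   10.   178.1] 19.223102886696456
((175.84974670410156, 149.69219970703125), (113.3196792602539, 83.30308532714844), 88.21009063720703)
[[0.8311 0.3165 0.04  ]
 [0.8421 0.1154 0.04  ]
 [0.5675 0.0997 0.04  ]
 [0.5573 0.2972 0.04  ]] 0.20140531449151927 0.2750372195875747 [0.6995 0.2072 0.04  ]
```

The press reached 5.4 N and the toggle is still on. Next I'll travel at a safe height to the robot side of the lever knob.

arm_command([
  [0, 0, 0.04, 0.01, 0],
  [0, 0, 0.05, 0.01, -0.5],
  [0, 0, 0.05, 0, -0.5],
  [0, 0, 0.05, 0, -0.5],
  [0, 0.01, 0.05, 0, -0.5],
  [0, 0.01, 0.05, 0, -0.5],
  [0, 0.01, 0.05, 0, -0.5],
  [0, 0.01, 0.05, 0, 0],
])

```text
time_s: 11.62
position: [0.4862, 0.0298, 0.2208]
eef_rot: [0.728, 0.621, 0.25, 0.148]
ft_force: [-0.4, -1.1, 0.1]
grip_width: 0.0005
gripper_force: 0.0
```

```bash

python3 -c "
from h import *;s,R=st();print(np.degrees(np.arctan2(R[1,2],R[0,2])))"
```

```text
t 11.62 p [0.4862 0.0298 0.2208] zax [ 0.547  0.094 -0.832] yax [ 0.83  -0.184  0.526] q [ 0.077  0.196 -0.173  2.358 -1.361  0.016  1.116] F [-0.37 -1.07  0.13] w 0.0005
9.779975594370091
```

arm_command([
  [0, 0.005, 0.04, 0, 0],
  [0, 0.005, 0.04, 0, 0],
  [0, 0.005, 0.04, 0, 0],
  [0, 0.005, 0.04, 0, 0],
  [0, 0.005, 0.04, 0, 0],
  [0, 0.005, 0.03, 0, 0],
  [0, 0, 0, 0, 0],
])

```text
time_s: 12.5
position: [0.5112, 0.2181, 0.2159]
eef_rot: [0.727, 0.624, 0.246, 0.144]
ft_force: [-0.4, -0.5, 0.4]
grip_width: 0.0005
gripper_force: 0.0
```

```bash

python3 -c "
from h import *;s,R=st();print(np.degrees(np.arctan2(R[1,2],R[0,2])))"
```

```text
t 12.5 p [0.5112 0.2181 0.2159] zax [ 0.538  0.097 -0.837] yax [ 0.837 -0.179  0.517] q [-1.206  0.416  0.895  2.212 -1.135  0.192  0.475] F [-0.4  -0.48  0.41] w 0.0005
10.24501743502554
```

arm_command([
  [0, 0.01, 0.01, -0.025, 0],
  [0, 0.01, 0.01, -0.025, 0],
  [0, 0.01, 0.01, -0.025, 0],
  [0, 0.009, 0.007, -0.025, 0],
  [0, 0, 0, 0, 0],
])

```text
time_s: 13.12
position: [0.5586, 0.2567, 0.1352]
eef_rot: [0.735, 0.622, 0.229, 0.142]
ft_force: [-0.6, -0.5, 0.5]
grip_width: 0.0006
gripper_force: 0.0
```

```bash

python3 -c "
from h import *;s,R=st();print(np.degrees(np.arctan2(R[1,2],R[0,2])))"
```

```text
t 13.12 p [0.5586 0.2567 0.1352] zax [ 0.514  0.076 -0.855] yax [ 0.85  -0.185  0.494] q [-0.875  0.559  0.433  2.113 -1.361  0.015  0.631] F [-0.56 -0.47  0.47] w 0.0006
8.448453309642888
```

Next I'll lower a little, then push forward along the lever's arc.

arm_command([
  [0, 0.005, 0, -0.015, 0],
  [0, 0.005, 0, -0.01, 0],
  [0, 0.01, 0, 0, 0],
  [0, 0, 0, 0, 0],
])

```text
time_s: 13.62
position: [0.5831, 0.2607, 0.1188]
eef_rot: [0.736, 0.623, 0.224, 0.142]
ft_force: [-0.1, -0.1, -0.2]
grip_width: 0.0003
gripper_force: 0.0
```

```bash

python3 -c "
from h import *;s,R=st();print(np.degrees(np.arctan2(R[1,2],R[0,2])))"
```

```text
t 13.62 p [0.5831 0.2607 0.1188] zax [ 0.506  0.07  -0.86 ] yax [ 0.854 -0.184  0.487] q [-0.871  0.622  0.469  2.057 -1.355  0.062  0.623] F [-0.12 -0.11 -0.15] w 0.0003
7.835892731043697
```

arm_command([
  [0, 0.012, -0.003, 0.0, 0],
  [0, 0.012, 0, 0.0, 0],
  [0, 0.012, 0, 0, 0],
  [0, 0.012, 0, 0, 0],
  [0, 0, 0, 0, 0],
])

```text
time_s: 14.25
position: [0.6315, 0.2578, 0.1188]
eef_rot: [0.736, 0.623, 0.224, 0.142]
ft_force: [-0.7, 0.2, 0.1]
grip_width: 0.0009
gripper_force: 0.0
```

```bash

python3 -c "
from h import *;s,R=st()
from workcell import imaging
p,d=imaging.capture('scene');cv2.imwrite('pics/s3.png',cv2.resize(p[200:360,150:350,::-1],None,fx=3,fy=3))"
```

```text
t 14.25 p [0.6315 0.2578 0.1188] zax [ 0.506  0.07  -0.86 ] yax [ 0.853 -0.184  0.488] q [-0.897  0.701  0.618  1.948 -1.269  0.209  0.541] F [-0.71  0.2   0.12] w 0.0009
```

View pics/s3.png

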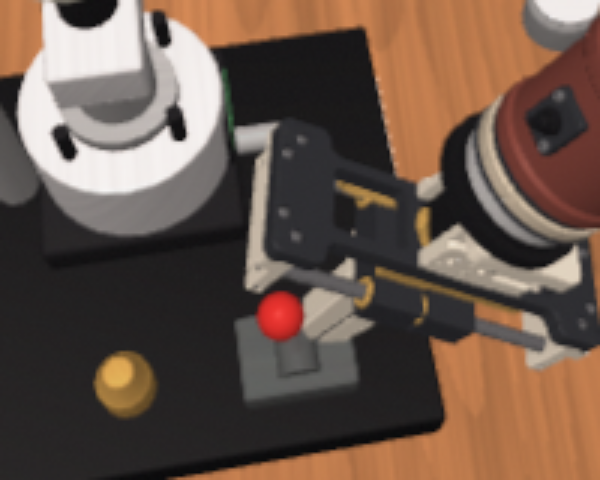

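The knob, now at crop (280,315), is moving over with the finger behind it, and the gripper body is clear of the drum. I'll keep pushing.

arm_command([
  [0, 0.01, 0, 0, 0],
  [0, 0.01, 0, -0.002, 0],
  [0, 0.008, 0, -0.003, 0],
  [0, 0, 0, 0, 0],
])

```text
time_s: 14.8
position: [0.6594, 0.2574, 0.1136]
eef_rot: [0.736, 0.623, 0.224, 0.142]
ft_force: [-0.8, -0.6, -0.4]
grip_width: 0.0005
gripper_force: 0.0
```

```bash
cat > k.py <<'E'
from h import *
s,R=st()
from workcell import imaging
z=dict(imaging.camera_params('scene'));z['p'],z['d']=imaging.capture('scene')
b,n=blob(z,(0,170,90),(6,255,255),(200,270,290,340));print(b,n,[np.round(onplane(z,*b,h),4) for h in(.13,.14)])
E
python3 k.py
```

```text
t 14.8 p [0.6594 0.2574 0.1136] zax [ 0.506  0.069 -0.86 ] yax [ 0.853 -0.184  0.488] q [-0.879  0.747  0.648  1.882 -1.242  0.26   0.511] F [-0.75 -0.58 -0.39] w 0.0005
[225.04878049 309.35121951] 205 [array([0.6807, 0.2585, 0.13  ]), array([0.6802, 0.2612, 0.14  ])]
```

arm_command([
  [0, 0.006, 0, -0.002, 0],
  [0, 0, 0, 0, 0],
])

```text
time_s: 15.1
position: [0.6624, 0.2584, 0.1106]
eef_rot: [0.736, 0.624, 0.222, 0.139]
ft_force: [-4.2, 0.0, 1.6]
grip_width: 0.0006
gripper_force: 4.2
```

```bash
python3 k.py
```

```text
t 15.1 p [0.6624 0.2584 0.1106] zax [ 0.501  0.072 -0.862] yax [ 0.856 -0.183  0.483] q [-0.874  0.755  0.649  1.872 -1.239  0.272  0.508] F [-4.2   0.02  1.57] w 0.0006
[224.16256158 309.54679803] 203 [array([0.6822, 0.2587, 0.13  ]), array([0.6816, 0.2613, 0.14  ])]
```

The force rose to 4 N with no further travel, so the lever is against its stop. I'll back off.

arm_command([
  [0, -0.01, 0, 0, 0],
  [0, -0.03, 0, 0.002, 0],
  [0, -0.04, 0, 0.005, 0],
  [0, -0.03, 0, 0.04, 0],
  [0, 0, 0, 0.03, 0],
  [0, 0, 0, 0, 0],
  [0, 0, 0, 0, 0],
])

```text
time_s: 16.02
position: [0.5606, 0.2583, 0.1793]
eef_rot: [0.735, 0.624, 0.223, 0.142]
ft_force: [-0.3, -0.0, -0.1]
grip_width: 0.0002
gripper_force: 0.0
```

```bash
python3 k.py
```

```text
t 16.02 p [0.5606 0.2583 0.1793] zax [ 0.505  0.07  -0.86 ] yax [ 0.855 -0.181  0.487] q [-1.166  0.6    0.897  2.061 -1.135  0.31   0.388] F [-0.35 -0.02 -0.14] w 0.0002
[224.23529412 309.43627451] 204 [array([0.6821, 0.2585, 0.13  ]), array([0.6815, 0.2612, 0.14  ])]
```

The lever stayed released and the arm is clear of everything.

```bash
python3 -c "
from workcell import r
print(r.sign_off())"
```

```text
the job is handed in; nothing more can be done
None
```

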